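# Reset the tripped breaker under the push-latch cover

### The arm

A 6-joint arm with a two-finger parallel gripper is mounted at the origin on a cart in front of the work surface, level with it; the furniture and walls round the work are solid. World frame = base frame: x ahead of the robot, y to its left, z up, the work surface at z = 0. Lengths are in m, angles in rad, forces in N, time in s.
With the tool pointing down it reaches from about 0.25 to 0.725 m from the base axis. Payload 4 kg.
Tool frame: the origin (TCP) lies on the centre line of the jaws, within the pads' length; the fingertips stand 22 mm ahead of it and the grasp point (between the pads) lies 3 mm ahead of it; z points along the fingers, y is the line along which they close (so a half turn about z gives the same grasp; the last joint's range is limited). The gripper opens to 85 mm and grips with 20 to 120 N. Pads are 22 mm wide; open, the fingers measure 114 mm over their backs; the gripper's body (76 mm by 85 mm) begins 54 mm behind the grasp point. The pads swing forward as they close: fully open they stand 13 mm farther back than shut.
Start: joints at [1.217, 0.241, 0.005, 1.335, 0, 1.571], TCP at [0.173, 0.469, 0.253] pointing down, gripper open.
Joint ranges: [-2.72, 2.72], [-1.05, 1.87], [-1.09, 1.28], [-1.99, 2.15], [-1.42, 1.44], [-3.14, 3.14]. Speed limits (rad/s): [2.79, 2.79, 3.14, 3.14, 3.14, 3.14].

### API

Orientations are given as a unit quaternion [x, y, z, w].
In Python, from workcell import bot gives the robot as it stands.
- The arm moves only by the shell command python3 -m inch 'ROWS'. ROWS is JSON, one flat list of numbers, 7 for each row, row after row: the shift along the world's x, y, z in mm, then the turn, a rotation vector about the world's x, y, z in rad, then the opening in per cent of the stroke, from 0 (shut) to 100 (fully open). A call has 1 to 8 rows; each row is the pose to reach, as a shift and turn from the pose commanded when the call began; what a row does not reach only later rows make up. A row lasts 1/12 s, in which the tool goes at most 41.7 mm and 7.16 degrees, less where a joint would pass 70% of its speed; a pose out of reach is approached as far as the arm can. A call with a gripper value outside its range is refused whole. The fingers move at their own pace and stop on an object; the grip force is fixed at half the most. Time passes only in rows, so rows that repeat a pose let the fingers close. It gives the time, the measured TCP pose, the force, the opening and the grip force at its end, in the units of the state.
- bot.get_obs(): the state, without advancing time (a new reading comes with each control period).
- bot.camera(name): name is "scene" or "top" or "wrist"; returns the picture (400x640x3 uint8, blue, green, red); there is no depth.
- bot.camera_info(name): a dict with "intrinsics" (3x3 intrinsics, pixels), "camera_from_world" (4x4, takes a point from world to camera coordinates); the wrist camera has in their place "hand_eye" (4x4, takes a point from camera to tool coordinates, whose origin is the TCP and whose axes are the flange's). Camera axes: x right, y down, z forward; pixel columns grow to the right and rows downward; lengths in m; the calibration is good to about 2 mm. The wrist camera is an equidistant fisheye: a pixel r from the principal point sees the ray r / f radians off the axis. A picture is of the moment at which its call begins: read the wrist's pose just before it. camera_info takes no time and is no camera call.
- bot.job_done(): hands the job in; it is judged then, once.
Trained networks look in the newest picture that a camera, given by its name, has taken for a name from the list of things; names that differ only in an ending like _2 or _b are one class to them, and where a whole thing is asked for, a point or a joint stands for the part that bears it (a point fixed in the world has none). Each returns a list of dicts, best first, with "confidence" (0 to 1); they miss things now and then, are a little off and sometimes report something else, mostly with a low value. They report only what shows in the picture. A call takes as long as a camera call.
- bot.silhouettes(camera, target): "mask" (400x640 bool, what is visible of it) and "uv" ([column, row] in pixels, amid what is visible of it).
- bot.spot_point(camera, target): "uv" ([column, row] in pixels: a listed point, or the origin of a listed thing).
The state is a dict: "clock": time; "joint_pos": joint angles; "joint_vel": joint speeds; "tau": joint torques, N m; "eef_pos": TCP position; "tool_rot": TCP orientation; "ft_force": force on the tool from outside, world axes, zero at the start; "ft_torque": the same for the moment, N m; "grip_width": finger opening in m; "grasp_force": force on a finger pad.
Only numpy, scipy, OpenCV 4.12 (cv2) and the standard library are available. Lean on these libraries where they do the work, as an engineer would, in place of code of your own. Each camera call takes 0.05 s, during which the arm holds its last target. There are 200 camera calls.

### The job

One breaker in the bench's breaker box has tripped: its lever lies the other way from its two neighbours. Press the smoked cover gently in at its ribbed pad so that it pops open, push the tripped lever over to the same side as the others, then swing the cover down and press it in once more so that it latches shut. Use the fingertips only: grasp nothing, leave the other two levers as they are, and do not move the marker on the box or the things lying round it.

Things in the scene. Friction and masses are not known exactly. Their poses are not given: they have to be found in the camera images.
- breaker_box: Grey box screwed to the bench, 150 (x) x 250 (y) x 60 mm tall; origin at the centre of its underside; +x points from the press pad to the cover's hinge, roughly away from the robot. Its white top plate is 60 mm above the bench; a white collar 8 mm high stands on it round the breakers (box x -38 to +48 mm, y -66 to +66 mm).
- cover (a joint): Smoked see-through cover, 104 mm from hinge to front edge, 144 mm wide. Angle in rad: 0 latched shut, 1.72 fully open (just past upright), -0.057 pressed in to the stop. Push-push latch: pressed in at the pad to the stop (5 mm; it trips at about 4 mm) and let go, it springs up to 1.72 in about 1.5 s, or, if it had been open, stays at 0. Swing it down by its outer face.
- cover_press (a point): Middle of the dark ribbed press pad (18 x 60 mm) on the cover near its front edge; moves with the cover. Shut, it is 96.5 mm above the bench. It is 90.5 mm from the hinge along the cover and 28.5 mm out from it. A spring always pushes the cover open: 2 to 3 N at the pad when shut, 1 N when open; keep clear of it while it rises.
- cover_hinge (a point): Middle of the cover's hinge line, which runs along the box's y, 68 mm above the bench, 56 mm behind the box's centre. With the cover at angle q, its point r along the cover and h out from it lies, seen from here in the box's axes, at x = -r cos q + h sin q, z = r sin q + h cos q. The cover's outer face is flat: h = 26 mm, r = 27 to 103 mm.
- lever_1 (a joint): Angle of the black lever of one of the three breakers, in rad: 0 off (leaning 0.35 rad towards the press pad), 0.70 on (leaning 0.35 rad towards the hinge). It snaps to the nearer end past 0.35; a push of 2 to 4 N near its tip moves it. This one starts tripped, at 0; the three breakers stand in any order.
- lever_1_tip (a point): Middle of the top edge of lever_1, 26 mm from its pivot; moves with it. The lever is 26 mm wide (along the box's y), 8 to 10 mm thick; the breakers stand side by side 36 mm apart along the box's y. The pivot is 60.5 mm above the bench and 5 mm behind the box's centre (+x), so the tip stands 85 to 87 mm above the bench.
- lever_2 (a joint): Angle of the black lever of one of the three breakers, in rad: 0 off (leaning 0.35 rad towards the press pad), 0.70 on (leaning 0.35 rad towards the hinge). It snaps to the nearer end past 0.35; a push of 2 to 4 N near its tip moves it. This one starts on and stays on.
- lever_2_tip (a point): Middle of the top edge of lever_2, 26 mm from its pivot; moves with it. The lever is 26 mm wide (along the box's y), 8 to 10 mm thick; the breakers stand side by side 36 mm apart along the box's y. The pivot is 60.5 mm above the bench and 5 mm behind the box's centre (+x), so the tip stands 85 to 87 mm above the bench.
- lever_3 (a joint): Angle of the black lever of one of the three breakers, in rad: 0 off (leaning 0.35 rad towards the press pad), 0.70 on (leaning 0.35 rad towards the hinge). It snaps to the nearer end past 0.35; a push of 2 to 4 N near its tip moves it. This one starts on and stays on.
- lever_3_tip (a point): Middle of the top edge of lever_3, 26 mm from its pivot; moves with it. The lever is 26 mm wide (along the box's y), 8 to 10 mm thick; the breakers stand side by side 36 mm apart along the box's y. The pivot is 60.5 mm above the bench and 5 mm behind the box's centre (+x), so the tip stands 85 to 87 mm above the bench.
- marker: red marker pen, 117 x 12 mm, lying on the box's right margin; origin at its underside; leave it
- screwdriver: screwdriver with a yellow handle, 180 x 25 mm, lying on the bench to the right of the box; origin at its underside; leave it
- tape_measure: orange pocket tape measure, 32 x 77 x 58 mm, standing to the right of the box; origin at its underside; leave it
- gauge_block: plain steel block, 25 x 50 x 25 mm, on the bench behind and to the right of the box; origin at its underside; leave it
- ink_bottle: small red bottle with a black cap, 42 mm across, 74 mm tall; origin at its underside; leave it
- file: file with a wooden handle, 220 x 22 mm, lying well to the right; origin at its underside; leave it
- stone: grey dressing stone stick, 90 x 13 x 12 mm, on the bench behind the box; origin at its underside; leave it

How it is judged:
By the outcome, as a careful person would: the job done as asked, in the order asked, and still so for the second after the job is handed in, with the robot touching nothing.
It also fails if it takes over 48 s, if anything falls off the work surface, if the arm or the gripper's body presses on something with over 40 N, if the wrist force passes 120 N, or if a joint passes its speed limit or range.

## Working session

There is one attempt and no reset: what is moved stays moved. The work goes in short steps, Python scripts to look and compute and a shell command to move; the robot and the scene stay as the last step left them, time stands still between calls to the robot, and variables do not carry over. Pictures are saved under pics/ and viewed, at most 10 in all, crops included, and the job is handed in when it is done.

```bash
mkdir -p pics
cat > h.py <<'E'
from workcell import bot
import numpy as np, cv2
def ray(cam,uv):
    i=bot.camera_info(cam);K=np.array(i["intrinsics"]);T=np.array(i["camera_from_world"])
    d=T[:3,:3].T@np.linalg.inv(K)@np.array([*uv,1.]);o=-T[:3,:3].T@T[:3,3];return o,d
def at(cam,uv,z):
    o,d=ray(cam,uv);return o+d*(z-o[2])/d[2]
E
python3 - <<'E'
from h import *
s=bot.get_obs();print({k:np.round(v,3) for k,v in s.items()})
a=bot.camera("top");b=bot.camera("scene");cv2.imwrite("pics/top.png",a);cv2.imwrite("pics/scene.png",b)
for c in("top","scene"):
  for n,z in(("cover_press",.0965),("cover_hinge",.068),("breaker_box",0),("lever_1_tip",.086)):
    for r in bot.spot_point(c,n)[:3]: print(c,n,r["confidence"],np.round(r["uv"],1),np.round(at(c,r["uv"],z),4))
E
```

```text
{'clock': np.float64(0.0), 'joint_pos': array([1.217, 0.241, 0.004, 1.335, 0.   , 1.571]), 'joint_vel': array([-0.   , -0.001, -0.   , -0.002, -0.002,  0.001]), 'tau': array([-1.0000e-03, -3.7232e+01,  2.5241e+01,  1.7000e-02, -0.0000e+00,
       -0.0000e+00]), 'eef_pos': array([0.173, 0.468, 0.252]), 'tool_rot': array([ 0.176,  0.984, -0.001, -0.   ]), 'ft_force': array([ 0.324, -0.313, -0.006]), 'ft_torque': array([ 0.017, -0.045, -0.002]), 'grasp_force': np.float64(0.0), 'grip_width': np.float64(0.086)}
top cover_press 0.84 [288.9 233.5] [ 0.4317 -0.1961  0.0965]
top cover_hinge 0.63 [299.  204.6] [ 0.5151 -0.2239  0.068 ]
top breaker_box 0.88 [289.5 225.5] [ 0.4634 -0.1908  0.    ]
scene cover_press 0.74 [261.3 203.2] [ 0.4354 -0.2018  0.0965]
scene cover_hinge 0.63 [267.1 176.7] [ 0.5748 -0.0841  0.068 ]
scene cover_hinge 0.57 [289.9 199. ] [ 0.5235 -0.2097  0.068 ]
scene breaker_box 0.79 [272.5 227.6] [ 0.4768 -0.1897  0.    ]
scene lever_1_tip 0.68 [324.8 276.5] [ 0.3399 -0.4481  0.086 ]
```

View pics/top.png

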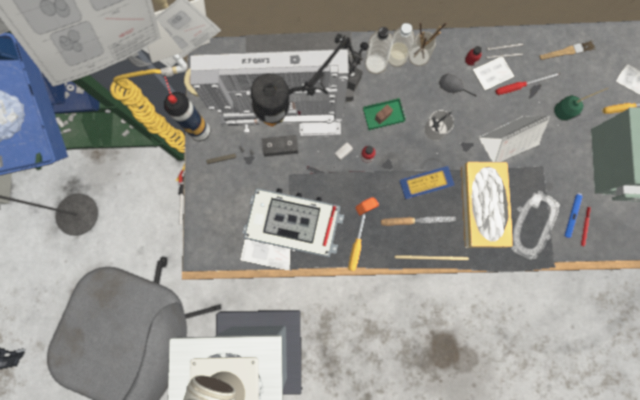

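View pics/scene.png

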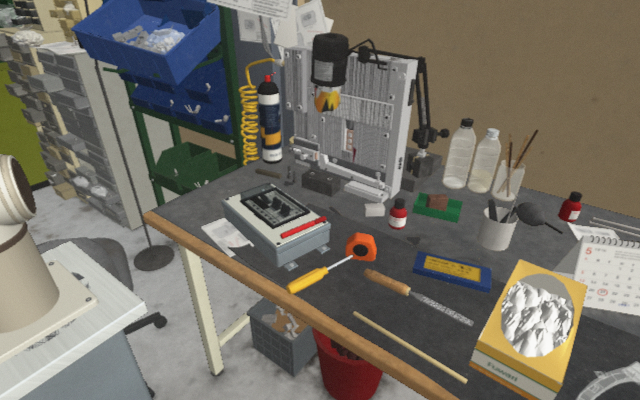

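The top and scene views show the box at about px (290,225) in the top view, turned about -10°, with the marker on its right. The cover is shut. I'll get the yaw and move over it.

```bash
python3 - <<'E'
from h import *
bot.camera("top")
for n,z in(("cover",.09),("breaker_box",.06)):
  for r in bot.silhouettes("top",n)[:1]:
    m=r["mask"].astype(np.uint8);c=max(cv2.findContours(m,0,1)[0],key=cv2.contourArea)
    p=cv2.boxPoints(cv2.minAreaRect(c));print(n,r["confidence"],p.tolist())
    w=np.array([at("top",q,z)[:2] for q in p]);print(w.round(4).tolist(),w.mean(0))
    for i in range(4):
      d=w[(i+1)%4]-w[i];print(np.linalg.norm(d).round(4),np.degrees(np.arctan2(d[1],d[0])).round(2))
E
python3 -m inch '[227,-660,0,0,0,0.17,0, 227,-660,0,0,0,0.17,0, 227,-660,0,0,0,0.17,0, 227,-660,0,0,0,0.17,0, 227,-660,0,0,0,0.17,0, 227,-660,0,0,0,0.17,0, 227,-660,0,0,0,0.17,0, 227,-660,0,0,0,0.17,0]'
```

```text
cover 0.61 [[261.7308044433594, 233.34617614746094], [269.1154479980469, 196.42311096191406], [320.6539001464844, 206.7307891845703], [313.2692565917969, 243.6538543701172]]
[[0.4347, -0.1204], [0.5374, -0.1418], [0.5042, -0.2852], [0.4026, -0.2621]] [ 0.46972057 -0.20235986]
0.105 -11.74
0.1472 -103.07
0.1041 167.17
0.1452 77.24
breaker_box 0.63 [[241.96990966796875, 237.8455352783203], [254.74041748046875, 182.2027130126953], [347.04241943359375, 203.3867950439453], [334.27191162109375, 259.02960205078125]]
[[0.426, -0.0602], [0.5853, -0.0969], [0.5158, -0.3603], [0.3602, -0.3188]] [ 0.47184462 -0.20903844]
0.1634 -13.0
0.2723 -104.78
0.161 165.07
0.2669 75.73
clock: 1.32
eef_pos: [0.2817, 0.1521, 0.2536]
tool_rot: [0.091, 0.996, 0.0, 0.001]
ft_force: [0.7, -0.0, 0.5]
grip_width: -0.0003
grasp_force: 0.0
```

```bash
python3 -m inch '[118,-342,0,0,0,-0.035,0, 118,-342,0,0,0,-0.035,0, 118,-342,0,0,0,-0.035,0, 118,-342,0,0,0,-0.035,0, 118,-342,0,0,0,-0.035,0, 118,-342,0,0,0,-0.035,0, 118,-342,0,0,0,-0.035,0, 118,-342,0,0,0,-0.035,0]'
python3 -m inch '[0,-10,0,0,0,0,0,0,-10,0,0,0,0,0]'
cat >> h.py <<'E'
from scipy.spatial.transform import Rotation as R
def wpose():
    s=bot.get_obs();T=np.eye(4);T[:3,:3]=R.from_quat(s["tool_rot"]).as_matrix();T[:3,3]=s["eef_pos"]
    return T@np.array(bot.camera_info("wrist")["hand_eye"])
def wat(T,uv,z):
    K=np.array(bot.camera_info("wrist")["intrinsics"]);a=np.array([(uv[0]-K[0,2])/K[0,0],(uv[1]-K[1,2])/K[1,1]])
    t=np.linalg.norm(a);d=np.array([*(a/max(t,1e-9)*np.sin(t)),np.cos(t)]);d=T[:3,:3]@d;o=T[:3,3]
    return o+d*(z-o[2])/d[2]
E
python3 - <<'E'
from h import *
T=wpose();im=bot.camera("wrist");cv2.imwrite("pics/w1.png",im);print(bot.camera_info("wrist"))
for n,z in(("cover_press",.0965),("cover_hinge",.068),("breaker_box",0),("lever_1_tip",.086),("marker",.06)):
    for r in bot.spot_point("wrist",n)[:4]: print(n,r["confidence"],np.round(r["uv"],1),wat(T,r["uv"],z).round(4))
for n,z in(("cover",.094),("breaker_box",.06)):
  for r in bot.silhouettes("wrist",n)[:1]:
    m=r["mask"].astype(np.uint8);c=max(cv2.findContours(m,0,1)[0],key=cv2.contourArea)[:,0]
    w=np.array([wat(T,q,z)[:2] for q in c]).astype(np.float32);p=cv2.boxPoints(cv2.minAreaRect(w));print(n,p.round(4).tolist(),p.mean(0))
    d=p[1]-p[0];print(np.degrees(np.arctan2(d[1],d[0])))
E
```

```text
clock: 1.98
eef_pos: [0.3905, -0.1637, 0.2536]
tool_rot: [0.11, 0.994, -0.0, 0.001]
ft_force: [1.2, 0.6, -0.3]
grip_width: 0.0001
grasp_force: 0.0
clock: 2.15
eef_pos: [0.3906, -0.1739, 0.2529]
tool_rot: [0.112, 0.994, -0.0, -0.0]
ft_force: [-1.1, -0.3, -0.6]
grip_width: 0.0001
grasp_force: 0.0
{'intrinsics': array([[309.70691629,   0.        , 323.00196019],
       [  0.        , 309.70691629, 204.42901896],
       [  0.        ,   0.        ,   1.        ]]), 'hand_eye': array([[ 1.43852310e-04, -9.56595645e-01, -2.91418515e-01,
         7.34106767e-02],
       [ 9.99999770e-01, -5.54394944e-05,  6.75610664e-04,
        -5.46981598e-04],
       [-6.62442314e-04, -2.91418545e-01,  9.56595418e-01,
        -1.19325359e-01],
       [ 0.00000000e+00,  0.00000000e+00,  0.00000000e+00,
         1.00000000e+00]])}
breaker_box 0.63 [312.5 234.5] [ 0.4662 -0.2055  0.    ]
marker 0.62 [224.3 262.5] [ 0.4555 -0.308   0.06  ]
cover [[0.3971000015735626, -0.25769999623298645], [0.4832000136375427, -0.27730000019073486], [0.5145999789237976, -0.13989999890327454], [0.4284000098705292, -0.12030000239610672]] [ 0.4558292  -0.19880551]
-12.858447
breaker_box [[0.357699990272522, -0.3012000024318695], [0.5034999847412109, -0.33649998903274536], [0.5612000226974487, -0.09839999675750732], [0.4154999852180481, -0.06310000270605087]] [ 0.45947504 -0.19980395]
-13.628371
```

View pics/w1.png

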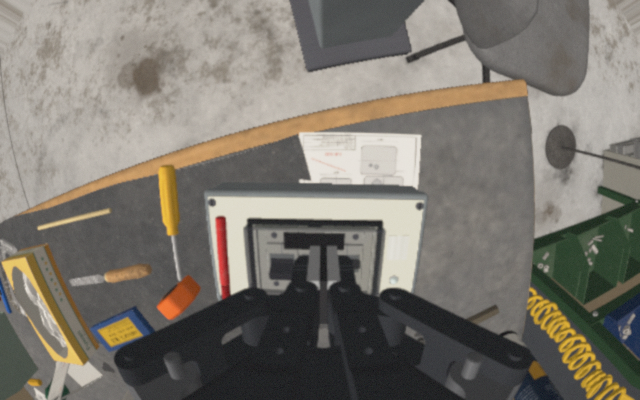

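The wrist view shows the box square to the camera with the marker at px (222,258), the pad at (314,240) and the fingers shut at (325,270). The estimated box centre is (0.460, -0.198) with yaw -13°.

```bash
python3 - <<'E'
from h import *
T=wpose();print(bot.get_obs()["eef_pos"])
for uv in((285,240),(343,240),(314,240),(314,233),(314,248)):print(uv,wat(T,uv,.0965).round(4))
E
python3 -m inch '[36,-16,-40,0,0,0,0, 36,-16,-80,0,0,0,0, 36,-16,-110,0,0,0,0, 36,-16,-126,0,0,0,0, 36,-16,-126,0,0,0,0, 36,-16,-126,0,0,0,0]'
```

```text
[ 0.39033378 -0.17015997  0.25361276]
(285, 240) [ 0.4284 -0.2169  0.0965]
(343, 240) [ 0.4404 -0.1616  0.0965]
(314, 240) [ 0.4343 -0.1892  0.0965]
(314, 233) [ 0.4271 -0.1875  0.0965]
(314, 248) [ 0.4427 -0.1911  0.0965]
clock: 3.05
eef_pos: [0.4259, -0.1865, 0.1269]
tool_rot: [0.109, 0.994, 0.0, -0.001]
ft_force: [0.3, -0.1, 0.6]
grip_width: -0.0
grasp_force: 0.0
```

```bash
python3 -m inch '[3,-3,-3,0,0,0,0, 3,-3,-6,0,0,0,0, 3,-3,-7,0,0,0,0, 3,-3,-8,0,0,0,0, 3,-3,-9,0,0,0,0,3,-3,-9,0,0,0,0]'
```

```text
clock: 3.55
eef_pos: [0.4294, -0.1904, 0.1186]
tool_rot: [0.109, 0.994, -0.0, 0.0]
ft_force: [-0.6, 0.0, 0.5]
grip_width: 0.0001
grasp_force: 0.0
```

```bash
python3 -m inch '[0,0,-0.5,0,0,0,0, 0,0,-1,0,0,0,0, 0,0,-1.5,0,0,0,0, 0,0,-2,0,0,0,0]';python3 -m inch '[0,0,-0.5,0,0,0,0, 0,0,-1,0,0,0,0, 0,0,-1.5,0,0,0,0,0,0,-1.5,0,0,0,0]'
```

```text
clock: 3.88
eef_pos: [0.429, -0.1903, 0.1164]
tool_rot: [0.109, 0.994, -0.0, -0.0]
ft_force: [-2.5, 0.8, 2.2]
grip_width: 0.0001
grasp_force: 1.2
clock: 4.22
eef_pos: [0.4291, -0.1902, 0.1146]
tool_rot: [0.109, 0.994, 0.0, -0.0]
ft_force: [-2.3, -0.1, 1.9]
grip_width: 0.0001
grasp_force: 1.2
```

```bash
python3 -m inch '[0,0,-0.5,0,0,0,0, 0,0,-1,0,0,0,0,0,0,-1,0,0,0,0]'; python3 -m inch '[0,0,-0.5,0,0,0,0, 0,0,-1,0,0,0,0,0,0,-1,0,0,0,0]'
```

```text
clock: 4.47
eef_pos: [0.4292, -0.1902, 0.1137]
tool_rot: [0.109, 0.994, 0.0, -0.0]
ft_force: [-1.6, -0.1, 2.7]
grip_width: 0.0
grasp_force: 1.3
clock: 4.72
eef_pos: [0.4293, -0.1902, 0.1129]
tool_rot: [0.109, 0.994, -0.0, -0.0]
ft_force: [-2.2, 0.7, 3.6]
grip_width: -0.0002
grasp_force: 2.0
```

```bash
python3 -m inch '[0,0,-0.5,0,0,0,0, 0,0,-1,0,0,0,0,0,0,-1,0,0,0,0]'
```

```text
clock: 4.97
eef_pos: [0.4293, -0.1903, 0.1128]
tool_rot: [0.109, 0.994, -0.0, 0.0]
ft_force: [-4.8, 1.6, 10.2]
grip_width: -0.0001
grasp_force: 5.3
```

```bash
python3 -m inch '[-10,2,30,0,0,0,0, -40,9,60,0,0,0,0, -75,17,85,0,0,0,0, -90,21,105,0,0,0,0, -90,21,115,0,0,0,0,-90,21,115,0,0,0,0,-90,21,115,0,0,0,0,-90,21,115,0,0,0,0]';python3 -m inch '[0,0,0,0,0,0,0,0,0,0,0,0,0,0,0,0,0,0,0,0,0,0,0,0,0,0,0,0,0,0,0,0,0,0,0,0,0,0,0,0,0,0,0,0,0,0,0,0,0,0,0,0,0,0,0,0]'
python3 - <<'E'
from h import *
T=wpose();im=bot.camera("wrist");cv2.imwrite("pics/w2.png",cv2.resize(im[150:350,150:500],None,fx=2.2,fy=2.2,interpolation=2))
for n,z in(("cover_press",.15),("lever_1_tip",.086),("cover_hinge",.068),("breaker_box",0)):
    for r in bot.spot_point("wrist",n)[:4]: print(n,r["confidence"],np.round(r["uv"],1),wat(T,r["uv"],z).round(4))
im=bot.camera("top");cv2.imwrite("pics/t2.png",cv2.resize(im[160:280,210:370],None,fx=4,fy=4,interpolation=2))
for r in bot.spot_point("top","lever_1_tip")[:4]: print(r["confidence"],np.round(r["uv"],1),at("top",r["uv"],.086).round(4))
E
```

```text
clock: 5.63
eef_pos: [0.3398, -0.1693, 0.2261]
tool_rot: [0.109, 0.994, 0.0, -0.0]
ft_force: [-0.2, 0.3, -0.8]
grip_width: -0.0001
grasp_force: 0.0
clock: 6.3
eef_pos: [0.3394, -0.1693, 0.2268]
tool_rot: [0.109, 0.994, -0.0, 0.0]
ft_force: [0.6, -0.1, 0.7]
grip_width: 0.0002
grasp_force: 0.0
0.37 [274.9 219.4] [ 0.4728 -0.1569  0.086 ]
```

View pics/w2.png

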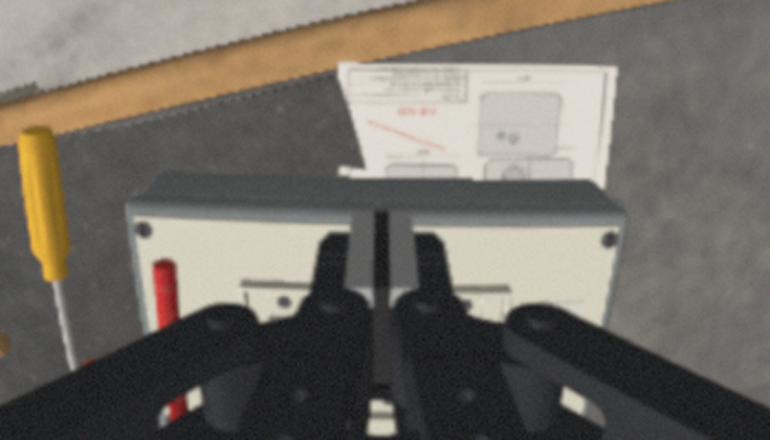

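The wrist view shows the cover gone from over the collar, at about crop px (375,300), but the fingers hide the levers. I'll use the top view.

View pics/t2.png

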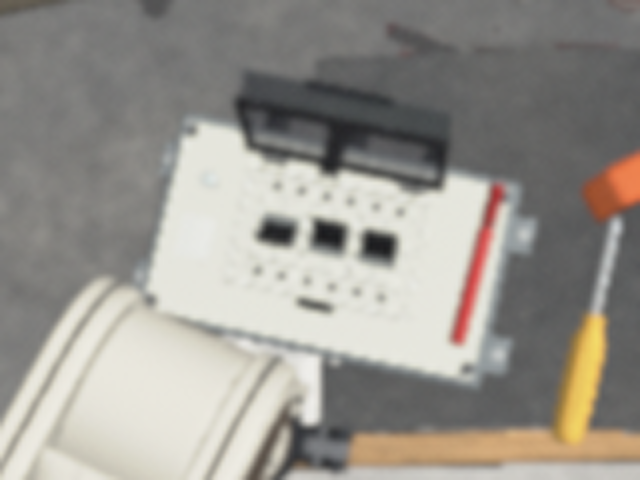

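The cover stands open; the levers are at crop px (277,230), (328,236) and (380,246). It's unclear which one is tripped, so I'll zoom in.

Run:
```python
from h import *
a=bot.camera("top")[205:235,262:318];b=bot.camera("scene")[175:235,225:325]
z=lambda i,f:cv2.resize(i,None,fx=f,fy=f,interpolation=cv2.INTER_CUBIC)
a=z(a,12);b=z(b,6.72);b=b[:400];a=a[:, :672]
cv2.imwrite("pics/z.png",np.vstack([cv2.resize(a,(450,240)),cv2.resize(b,(600,350))[:,:450]]) if 0 else np.vstack([cv2.resize(a,(500,268)),cv2.resize(b,(500,300))]))
y=np.radians(-13.)
for c in("top","scene"):
  i=bot.camera_info(c);K=i["intrinsics"];T=i["camera_from_world"]
  for k in(1,0,-1):
    for q in(0,.7):
      x=.005+.026*np.sin(q-.35);P=np.array([.460+x*np.cos(y)-.036*k*np.sin(y),-.198+x*np.sin(y)+.036*k*np.cos(y),.0605+.026*np.cos(.35),1]);p=K@(T@P)[:3];p=p[:2]/p[2]
      o,f=((262,205),(500/56,268/30)) if c=="top" else ((225,175),(5,5))
      print(c,"y%+d q%.1f"%(k,q),((p-o)*f+(0,0 if c=="top" else 268)).round())
  for r in bot.spot_point(c,"lever_1_tip"):print(r)
```

```text
top y+1 q0.0 [132. 156.]
top y+1 q0.7 [145. 100.]
top y+0 q0.0 [245. 179.]
top y+0 q0.7 [257. 123.]
top y-1 q0.0 [358. 202.]
top y-1 q0.7 [370. 145.]
{'uv': [278.3, 217.8], 'confidence': 0.61}
scene y+1 q0.0 [166. 377.]
scene y+1 q0.7 [198. 365.]
scene y+0 q0.0 [208. 408.]
scene y+0 q0.7 [240. 395.]
scene y-1 q0.0 [252. 441.]
scene y-1 q0.7 [284. 427.]
{'uv': [261.6, 196.5], 'confidence': 0.41}
```

View pics/z.png

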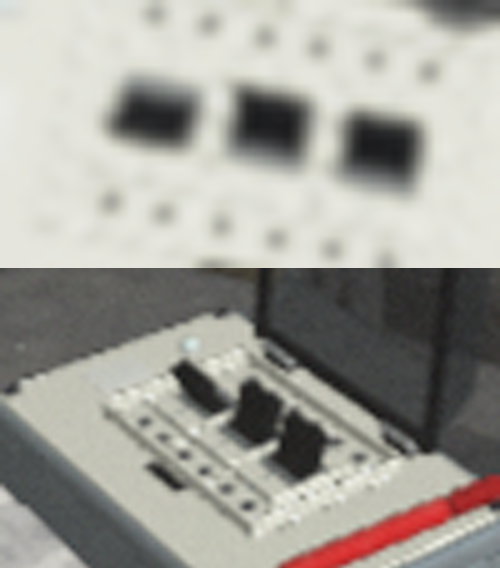

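The left lever (robot's left, box +y) leans towards the pad, at crop px (155,110) in the top view and (200,388) in the scene view; the other two lean back. Offsets of the levers in both cameras put the box centre at about (0.4665, -0.2015). I'll go in front of the left lever.

```bash
python3 -m inch '[36,3,-20,0,0,0,0, 72,6,-40,0,0,0,0, 108,9,-60,0,0,0,0, 108,9,-90,0,0,0,0, 108,9,-115,0,0,0,0, 108,9,-129,0,0,0,0, 108,9,-129,0,0,0,0, 108,9,-129,0,0,0,0]'
python3 - <<'E'
from h import *
a=bot.camera("top")[190:250,245:345];b=bot.camera("scene")[175:235,225:325]
z=lambda i:cv2.resize(i,None,fx=5,fy=5,interpolation=cv2.INTER_CUBIC)
cv2.imwrite("pics/z2.png",np.vstack([z(a)[:280],z(b)]))
E
```

```text
clock: 7.52
eef_pos: [0.4468, -0.1601, 0.0972]
tool_rot: [0.109, 0.994, 0.0, -0.001]
ft_force: [0.2, 0.5, -0.0]
grip_width: -0.0002
grasp_force: 0.0
```

View pics/z2.png

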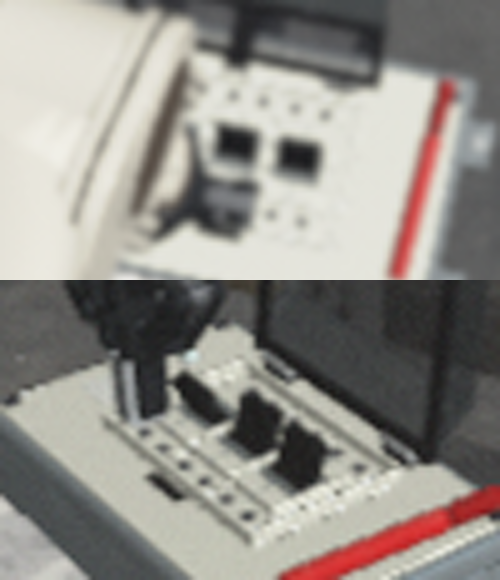

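The fingers stand in front of the left lever (scene crop (140,415), lever at (200,398)), slightly to its left. I'll shift a few mm to the right while pushing.

```bash
python3 -m inch '[2,-4,0,0,0,0,0, 5,-5,0,0,0,0,0, 8,-5,0,0,0,0,0, 11,-6,0,0,0,0,0, 14,-7,0,0,0,0,0]'; python3 -m inch '[2,-0.5,0,0,0,0,0, 4,-1,0,0,0,0,0, 4,-1,0,0,0,0,0]'; python3 -m inch '[2,-0.5,0,0,0,0,0, 4,-1,0,0,0,0,0, 4,-1,0,0,0,0,0]'
```

```text
clock: 8.03
eef_pos: [0.4607, -0.1672, 0.0981]
tool_rot: [0.109, 0.994, 0.0, -0.001]
ft_force: [-2.7, 0.9, 1.5]
grip_width: -0.0003
grasp_force: 1.3
clock: 8.28
eef_pos: [0.4664, -0.1685, 0.0979]
tool_rot: [0.109, 0.994, -0.0, 0.001]
ft_force: [0.6, -0.0, 0.2]
grip_width: -0.0004
grasp_force: 0.0
clock: 8.53
eef_pos: [0.4701, -0.1695, 0.0978]
tool_rot: [0.109, 0.994, -0.0, 0.0]
ft_force: [0.6, 0.9, -0.3]
grip_width: 0.0001
grasp_force: 0.0
```

Force rose and then vanished, so the lever has snapped. I'll retreat, check, and lift.

```bash
python3 -m inch '[-16,4,0,0,0,0,0, -24,6,20,0,0,0,0, -24,6,60,0,0,0,0, -24,6,100,0,0,0,0, -24,6,135,0,0,0,0, -24,6,150,0,0,0,0, -24,6,150,0,0,0,0]'
python3 - <<'E'
from h import *
b=bot.camera("scene")[155:235,225:345]
a=bot.camera("top")[170:250,245:365]
z=lambda i:cv2.resize(i,None,fx=5,fy=5,interpolation=cv2.INTER_CUBIC)[:300]
b=cv2.resize(b,None,fx=5,fy=5,interpolation=cv2.INTER_CUBIC)
cv2.imwrite("pics/z3.png",b)
E
```

```text
clock: 9.12
eef_pos: [0.4479, -0.1642, 0.2527]
tool_rot: [0.109, 0.994, -0.001, 0.005]
ft_force: [0.1, -1.0, 0.0]
grip_width: 0.0003
grasp_force: 0.0
```

View pics/z3.png

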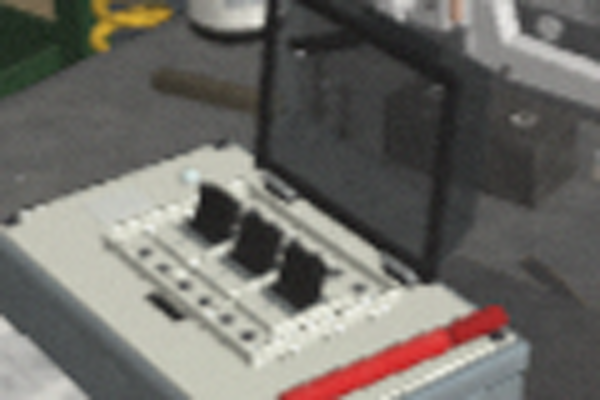

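All three levers now lean the same way (crop px (215,210), (257,240), (300,272)), and the cover is upright. Next I go over and behind it.

```bash
python3 -m inch '[36,-17,0,0,0,0,0, 72,-34,0,0,0,0,0, 108,-50,0,0,0,0,0, 143,-65,0,0,0,0,0, 143,-65,0,0,0,0,0, 143,-65,-35,0,0,0,0, 143,-65,-70,0,0,0,0, 143,-65,-78,0,0,0,0]'
python3 -m inch '[0,0,0,0,0,0,0,0,0,0,0,0,0,0]'
```

```text
clock: 9.88
eef_pos: [0.5838, -0.2265, 0.1606]
tool_rot: [0.109, 0.994, 0.002, -0.007]
ft_force: [-1.1, 1.5, -2.2]
grip_width: -0.0001
grasp_force: 0.0
clock: 10.05
eef_pos: [0.5877, -0.228, 0.1692]
tool_rot: [0.109, 0.994, 0.0, -0.001]
ft_force: [-0.2, 0.3, 0.3]
grip_width: -0.0
grasp_force: 0.0
```

```bash
python3 -m inch '[-7,1.5,4,0,0,0,0, -13.6,3.2,8,0,0,0,0, -21,4.8,8,0,0,0,0, -28,6.4,8,0,0,0,0, -35.5,8.2,10,0,0,0,0, -43,9.9,12,0,0,0,0, -43,9.9,12,0,0,0,0]'
```

```text
clock: 10.63
eef_pos: [0.5436, -0.218, 0.1828]
tool_rot: [0.109, 0.994, -0.0, -0.0]
ft_force: [1.7, -0.4, 2.3]
grip_width: 0.0
grasp_force: 0.7
```

```bash
python3 -m inch '[-9.2,2.1,0.8,0,0,0,0, -18.4,4.3,1,0,0,0,0, -27.5,6.4,-0.5,0,0,0,0, -36.5,8.5,-2.5,0,0,0,0, -45.2,10.5,-5.5,0,0,0,0, -53.7,12.4,-9,0,0,0,0, -61.7,14.3,-13.5,0,0,0,0, -69.2,16,-19,0,0,0,0]'
```

```text
clock: 11.3
eef_pos: [0.4758, -0.2019, 0.1628]
tool_rot: [0.109, 0.994, 0.0, 0.0]
ft_force: [2.6, 1.9, 1.4]
grip_width: -0.0
grasp_force: 1.2
```

```bash
python3 -m inch '[-7,1.6,-6,0,0,0,0, -13.3,3.1,-13,0,0,0,0, -19,4.4,-20.5,0,0,0,0, -23.7,5.5,-28.5,0,0,0,0, -27,6.2,-35,0,0,0,0, -29.5,6.8,-41,0,0,0,0, -29.5,6.8,-41,0,0,0,0]'
```

```text
clock: 11.88
eef_pos: [0.4448, -0.1951, 0.1202]
tool_rot: [0.109, 0.994, 0.0, -0.002]
ft_force: [1.0, 0.8, 1.7]
grip_width: -0.0002
grasp_force: 0.9
```

```bash
python3 -m inch '[-1,0,-1.5,0,0,0,0, -2,0.5,-3,0,0,0,0, -2,0.5,-4.5,0,0,0,0, -2,0.5,-5.5,0,0,0,0, -2,0.5,-6.5,0,0,0,0, -2,0.5,-7,0,0,0,0, -2,0.5,-7.5,0,0,0,0,-2,0.5,-7.5,0,0,0,0]'; python3 -m inch '[0,0,-0.5,0,0,0,0,0,0,-0.5,0,0,0,0]'
```

```text
clock: 12.55
eef_pos: [0.4445, -0.1952, 0.1142]
tool_rot: [0.109, 0.994, -0.0, -0.0]
ft_force: [-2.2, 0.2, 1.9]
grip_width: 0.0
grasp_force: 1.3
clock: 12.72
eef_pos: [0.4446, -0.1952, 0.1138]
tool_rot: [0.109, 0.994, -0.0, -0.0]
ft_force: [-2.2, 0.2, 2.0]
grip_width: -0.0
grasp_force: 1.3
```

```bash
python3 -m inch '[0,0,-0.5,0,0,0,0,0,0,-1,0,0,0,0,0,0,-1,0,0,0,0]';python3 -m inch '[0,0,-0.5,0,0,0,0,0,0,-1,0,0,0,0,0,0,-1,0,0,0,0]'
```

```text
clock: 12.97
eef_pos: [0.4447, -0.1952, 0.1132]
tool_rot: [0.109, 0.994, -0.0, 0.0]
ft_force: [-3.3, 1.2, 5.6]
grip_width: 0.0002
grasp_force: 2.8
clock: 13.22
eef_pos: [0.4447, -0.1952, 0.1131]
tool_rot: [0.109, 0.994, -0.0, 0.0]
ft_force: [-4.1, 1.5, 11.4]
grip_width: 0.0001
grasp_force: 5.8
```

At the stop. I'll let go slowly, then lift and check.

```bash
python3 -m inch '[0,0,2,0,0,0,0,0,0,5,0,0,0,0,0,0,9,0,0,0,0,0,0,14,0,0,0,0,0,0,14,0,0,0,0]'; python3 -m inch '[-8,2,35,0,0,0,0,-40,9,70,0,0,0,0,-70,16,105,0,0,0,0,-90,20,130,0,0,0,0,-90,20,130,0,0,0,0,-90,20,130,0,0,0,0,-90,20,130,0,0,0,0,-90,20,130,0,0,0,0]';python3 -m inch '[0,0,0,0,0,0,0,0,0,0,0,0,0,0,0,0,0,0,0,0,0,0,0,0,0,0,0,0,0,0,0,0,0,0,0,0,0,0,0,0,0,0,0,0,0,0,0,0,0]'
python3 - <<'E'
from h import *
b=bot.camera("scene")[155:255,225:385]
cv2.imwrite("pics/z4.png",cv2.resize(b,None,fx=5,fy=5,interpolation=cv2.INTER_CUBIC))
E
```

```text
clock: 13.63
eef_pos: [0.4455, -0.1954, 0.1267]
tool_rot: [0.109, 0.994, -0.0, 0.001]
ft_force: [0.0, 0.1, 0.4]
grip_width: 0.0002
grasp_force: 0.0
clock: 14.3
eef_pos: [0.3547, -0.175, 0.2547]
tool_rot: [0.109, 0.994, 0.0, -0.001]
ft_force: [0.2, -0.2, -1.0]
grip_width: -0.0002
grasp_force: 0.0
clock: 14.88
eef_pos: [0.3547, -0.1751, 0.2558]
tool_rot: [0.109, 0.994, 0.0, -0.0]
ft_force: [-0.1, 0.1, -0.5]
grip_width: 0.0001
grasp_force: 0.0
```

View pics/z4.png

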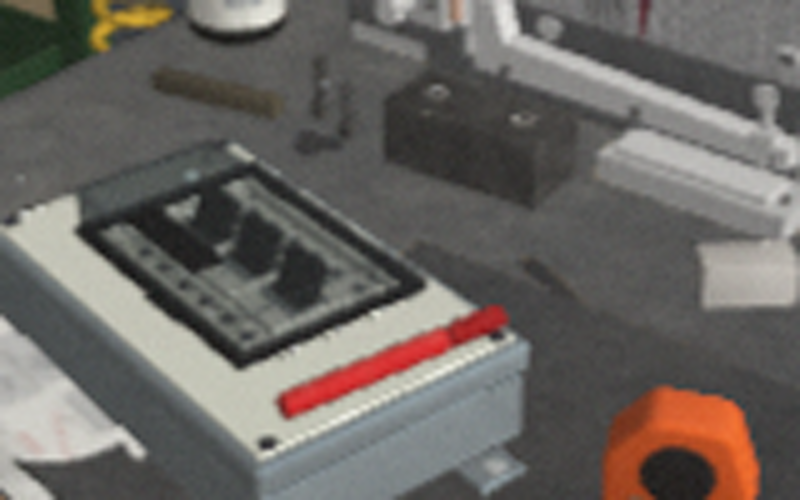

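The cover is shut and stays shut. All three levers lean the same way (crop px (215,210), (257,240), (300,272)), and the marker hasn't moved.

```bash
python3 -c "
from workcell import bot
print(bot.job_done())"
```

```text
the job is handed in; nothing more can be done
None
```

The job is handed in at about 15 s: the tripped left lever is over on the same side as the other two, the cover is latched shut again, and the marker did not move.

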